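# Scoop ball feet into the tub and hang the scoop up

## Task

With the scoop, without touching the wooden ball feet with the gripper, scoop at least three of the five out of the grey trough and tip them into the round steel tub. Spill none: the rest stay in the trough, and the tub stays upright. Then hang the scoop by its bar handle on the hook of the stand and let go, and leave the glue bottle, mallet, screwdriver and wood offcut where they are.

Things in the scene. Friction and masses are not known exactly. Their poses are not given: they have to be found in the camera images.
- scoop: loose open-fronted aluminium scoop, 95 long x 62 wide, 0.16 kg. Origin on its underside; x along its length, z up. Open front (lip) at x = -50, rear face at x = 45. Floor 2 thick; side and rear walls 2.5 thick, 28 high. Bar handle above. Centre of mass about x = 2, 30 above the underside. Starts upright on the bench, its lip within 90 degrees of facing the robot
- scoop_handle (a point): centre of the scoop's wooden bar handle: bar 12 wide (y), 14 tall, along x from -43 to 45, underside 72 and centre 79 above the scoop's underside at x = y = 0. Carried by a strap at the rear (x = 41 to 45) and two 6 mm rods from the side walls that meet under it at x = -38; between them the space under the bar is open from side to side, 44 high above the walls
- scoop_lip (a point): middle of the scoop's front edge, on the underside (x = -50)
- tray: fixed grey trough 271 long x 90 wide x 40 high. Origin: centre of underside; x lengthwise, pointing away from the robot. Inside 78 wide, flat floor 5 above the bench from x = -90 to 130; upright wall at the +x end; at the -x end, nearest the robot, a slope rises at 40 degrees from x = -90 to x = -132, where a 4 mm end board stands 55 high. Ball feet at x = -79 to -7, the rest clear
- tub: loose open round steel tub, outer radius 45 at the foot and 52 at the rim, 70 high, wall 4, base 5 thick, about 0.4 kg; origin at the centre of its underside, z up
- hook: fixed hook stand: 90 x 90 x 12 base, post of radius 8 to height 212, and a level round prong of radius 4 that leaves the post along the stand's -x, its axis 200 above the bench, straight to x = -90, then turned up to a tip at x = -98 (top at 216). Origin: centre of the underside, below the post
- hook_seat (a point): point on top of the hook's prong, 50 mm out from the post's axis, 204 above the bench
- bottle: bystander: closed upright glue bottle, radius 30, 170 high; origin at the centre of its underside
- mallet: bystander: mallet 260 long lying on the bench, handle along its x; origin near mid-length, underneath
- driver: bystander: screwdriver 200 long lying on the bench along its x; origin near mid-length, underneath
- offcut: bystander: upright square wood offcut 45 x 45 x 100; origin at the centre of its underside
- foot0: turned beech ball foot for a small box: a 24 mm ball with a 12 mm flat at top and bottom (20.8 mm across the flats), 12 g, waxed and slippery; origin at its centre. It starts standing on a flat in the tray's sloped-end half and rolls once tipped over.
- foot1: turned beech ball foot for a small box: a 24 mm ball with a 12 mm flat at top and bottom (20.8 mm across the flats), 12 g, waxed and slippery; origin at its centre. It starts standing on a flat in the tray's sloped-end half and rolls once tipped over.
- foot2: turned beech ball foot for a small box: a 24 mm ball with a 12 mm flat at top and bottom (20.8 mm across the flats), 12 g, waxed and slippery; origin at its centre. It starts standing on a flat in the tray's sloped-end half and rolls once tipped over.
- foot3: turned beech ball foot for a small box: a 24 mm ball with a 12 mm flat at top and bottom (20.8 mm across the flats), 12 g, waxed and slippery; origin at its centre. It starts standing on a flat in the tray's sloped-end half and rolls once tipped over.
- foot4: turned beech ball foot for a small box: a 24 mm ball with a 12 mm flat at top and bottom (20.8 mm across the flats), 12 g, waxed and slippery; origin at its centre. It starts standing on a flat in the tray's sloped-end half and rolls once tipped over.
Things that resemble listed ones, but are neither listed nor needed, are in the scene too. Leave any orange or turquoise look-alike of the scoop alone.

How it is judged (in metres and radians):
On the way, in this order (a step that is already met when the one before it is completed fails the run):
1. at least three ball feet are in the tub ((((horizontal distance between foot0 and tub below 0.042 m and z of foot0 in the frame of tub between 0 and 0.065 m) and (horizontal distance between foot1 and tub below 0.042 m and z of foot1 in the frame of tub between 0 and 0.065 m) and (horizontal distance between foot2 and tub below 0.042 m and z of foot2 in the frame of tub between 0 and 0.065 m)) or ((horizontal distance between foot0 and tub below 0.042 m and z of foot0 in the frame of tub between 0 and 0.065 m) and (horizontal distance between foot1 and tub below 0.042 m and z of foot1 in the frame of tub between 0 and 0.065 m) and (horizontal distance between foot3 and tub below 0.042 m and z of foot3 in the frame of tub between 0 and 0.065 m)) or ((horizontal distance between foot0 and tub below 0.042 m and z of foot0 in the frame of tub between 0 and 0.065 m) and (horizontal distance between foot1 and tub below 0.042 m and z of foot1 in the frame of tub between 0 and 0.065 m) and (horizontal distance between foot4 and tub below 0.042 m and z of foot4 in the frame of tub between 0 and 0.065 m)) or ((horizontal distance between foot0 and tub below 0.042 m and z of foot0 in the frame of tub between 0 and 0.065 m) and (horizontal distance between foot2 and tub below 0.042 m and z of foot2 in the frame of tub between 0 and 0.065 m) and (horizontal distance between foot3 and tub below 0.042 m and z of foot3 in the frame of tub between 0 and 0.065 m)) or ((horizontal distance between foot0 and tub below 0.042 m and z of foot0 in the frame of tub between 0 and 0.065 m) and (horizontal distance between foot2 and tub below 0.042 m and z of foot2 in the frame of tub between 0 and 0.065 m) and (horizontal distance between foot4 and tub below 0.042 m and z of foot4 in the frame of tub between 0 and 0.065 m)) or ((horizontal distance between foot0 and tub below 0.042 m and z of foot0 in the frame of tub between 0 and 0.065 m) and (horizontal distance between foot3 and tub below 0.042 m and z of foot3 in the frame of tub between 0 and 0.065 m) and (horizontal distance between foot4 and tub below 0.042 m and z of foot4 in the frame of tub between 0 and 0.065 m)) or ((horizontal distance between foot1 and tub below 0.042 m and z of foot1 in the frame of tub between 0 and 0.065 m) and (horizontal distance between foot2 and tub below 0.042 m and z of foot2 in the frame of tub between 0 and 0.065 m) and (horizontal distance between foot3 and tub below 0.042 m and z of foot3 in the frame of tub between 0 and 0.065 m)) or ((horizontal distance between foot1 and tub below 0.042 m and z of foot1 in the frame of tub between 0 and 0.065 m) and (horizontal distance between foot2 and tub below 0.042 m and z of foot2 in the frame of tub between 0 and 0.065 m) and (horizontal distance between foot4 and tub below 0.042 m and z of foot4 in the frame of tub between 0 and 0.065 m)) or ((horizontal distance between foot1 and tub below 0.042 m and z of foot1 in the frame of tub between 0 and 0.065 m) and (horizontal distance between foot3 and tub below 0.042 m and z of foot3 in the frame of tub between 0 and 0.065 m) and (horizontal distance between foot4 and tub below 0.042 m and z of foot4 in the frame of tub between 0 and 0.065 m)) or ((horizontal distance between foot2 and tub below 0.042 m and z of foot2 in the frame of tub between 0 and 0.065 m) and (horizontal distance between foot3 and tub below 0.042 m and z of foot3 in the frame of tub between 0 and 0.065 m) and (horizontal distance between foot4 and tub below 0.042 m and z of foot4 in the frame of tub between 0 and 0.065 m)))), for 0.2 s.
2. the scoop hangs by its handle on the hook (contact force between scoop and hook above 0.4 N and distance between scoop_handle and hook_seat below 0.06 m and z of scoop_handle in the frame of hook between 0.186 and 0.226 m and angle between scoop's own z axis and vertical below 0.8 rad), for 0.2 s.
At the end, for the whole second after the job is handed in: Three or more ball feet in the tub (within 42 mm of its axis, below the rim), the others in tub or trough; tub upright (0.15 rad); scoop hanging quietly (under 0.2 m/s) by its handle on the prong (handle centre within 60 mm of the seat and 186 to 226 mm high, tilt under 0.8 rad) (all of step 2 and (((horizontal distance between foot0 and tub below 0.042 m and z of foot0 in the frame of tub between 0 and 0.065 m) and (horizontal distance between foot1 and tub below 0.042 m and z of foot1 in the frame of tub between 0 and 0.065 m) and (horizontal distance between foot2 and tub below 0.042 m and z of foot2 in the frame of tub between 0 and 0.065 m)) or ((horizontal distance between foot0 and tub below 0.042 m and z of foot0 in the frame of tub between 0 and 0.065 m) and (horizontal distance between foot1 and tub below 0.042 m and z of foot1 in the frame of tub between 0 and 0.065 m) and (horizontal distance between foot3 and tub below 0.042 m and z of foot3 in the frame of tub between 0 and 0.065 m)) or ((horizontal distance between foot0 and tub below 0.042 m and z of foot0 in the frame of tub between 0 and 0.065 m) and (horizontal distance between foot1 and tub below 0.042 m and z of foot1 in the frame of tub between 0 and 0.065 m) and (horizontal distance between foot4 and tub below 0.042 m and z of foot4 in the frame of tub between 0 and 0.065 m)) or ((horizontal distance between foot0 and tub below 0.042 m and z of foot0 in the frame of tub between 0 and 0.065 m) and (horizontal distance between foot2 and tub below 0.042 m and z of foot2 in the frame of tub between 0 and 0.065 m) and (horizontal distance between foot3 and tub below 0.042 m and z of foot3 in the frame of tub between 0 and 0.065 m)) or ((horizontal distance between foot0 and tub below 0.042 m and z of foot0 in the frame of tub between 0 and 0.065 m) and (horizontal distance between foot2 and tub below 0.042 m and z of foot2 in the frame of tub between 0 and 0.065 m) and (horizontal distance between foot4 and tub below 0.042 m and z of foot4 in the frame of tub between 0 and 0.065 m)) or ((horizontal distance between foot0 and tub below 0.042 m and z of foot0 in the frame of tub between 0 and 0.065 m) and (horizontal distance between foot3 and tub below 0.042 m and z of foot3 in the frame of tub between 0 and 0.065 m) and (horizontal distance between foot4 and tub below 0.042 m and z of foot4 in the frame of tub between 0 and 0.065 m)) or ((horizontal distance between foot1 and tub below 0.042 m and z of foot1 in the frame of tub between 0 and 0.065 m) and (horizontal distance between foot2 and tub below 0.042 m and z of foot2 in the frame of tub between 0 and 0.065 m) and (horizontal distance between foot3 and tub below 0.042 m and z of foot3 in the frame of tub between 0 and 0.065 m)) or ((horizontal distance between foot1 and tub below 0.042 m and z of foot1 in the frame of tub between 0 and 0.065 m) and (horizontal distance between foot2 and tub below 0.042 m and z of foot2 in the frame of tub between 0 and 0.065 m) and (horizontal distance between foot4 and tub below 0.042 m and z of foot4 in the frame of tub between 0 and 0.065 m)) or ((horizontal distance between foot1 and tub below 0.042 m and z of foot1 in the frame of tub between 0 and 0.065 m) and (horizontal distance between foot3 and tub below 0.042 m and z of foot3 in the frame of tub between 0 and 0.065 m) and (horizontal distance between foot4 and tub below 0.042 m and z of foot4 in the frame of tub between 0 and 0.065 m)) or ((horizontal distance between foot2 and tub below 0.042 m and z of foot2 in the frame of tub between 0 and 0.065 m) and (horizontal distance between foot3 and tub below 0.042 m and z of foot3 in the frame of tub between 0 and 0.065 m) and (horizontal distance between foot4 and tub below 0.042 m and z of foot4 in the frame of tub between 0 and 0.065 m))) and ((horizontal distance between foot0 and tub below 0.042 m and z of foot0 in the frame of tub between 0 and 0.065 m) or (x of foot0 in the frame of tray between -0.135 and 0.135 m and y of foot0 in the frame of tray between -0.042 and 0.042 m and z of foot0 in the frame of tray below 0.06 m)) and ((horizontal distance between foot1 and tub below 0.042 m and z of foot1 in the frame of tub between 0 and 0.065 m) or (x of foot1 in the frame of tray between -0.135 and 0.135 m and y of foot1 in the frame of tray between -0.042 and 0.042 m and z of foot1 in the frame of tray below 0.06 m)) and ((horizontal distance between foot2 and tub below 0.042 m and z of foot2 in the frame of tub between 0 and 0.065 m) or (x of foot2 in the frame of tray between -0.135 and 0.135 m and y of foot2 in the frame of tray between -0.042 and 0.042 m and z of foot2 in the frame of tray below 0.06 m)) and ((horizontal distance between foot3 and tub below 0.042 m and z of foot3 in the frame of tub between 0 and 0.065 m) or (x of foot3 in the frame of tray between -0.135 and 0.135 m and y of foot3 in the frame of tray between -0.042 and 0.042 m and z of foot3 in the frame of tray below 0.06 m)) and ((horizontal distance between foot4 and tub below 0.042 m and z of foot4 in the frame of tub between 0 and 0.065 m) or (x of foot4 in the frame of tray between -0.135 and 0.135 m and y of foot4 in the frame of tray between -0.042 and 0.042 m and z of foot4 in the frame of tray below 0.06 m)) and linear speed of scoop below 0.2 m/s and angle between tub's own z axis and vertical below 0.15 rad); the robot touches nothing.
It fails at once if the gripper touches a ball foot (contact force between any of the arm, the fingers and foot0 above 0.3 N or contact force between any of the arm, the fingers and foot1 above 0.3 N or contact force between any of the arm, the fingers and foot2 above 0.3 N or contact force between any of the arm, the fingers and foot3 above 0.3 N or contact force between any of the arm, the fingers and foot4 above 0.3 N).
It fails at once if the tub is tipped over (angle between tub's own z axis and vertical above 0.5 rad).
It fails at once if a bystander is moved more than 40 mm (distance of any of bottle, mallet, driver, offcut from where it was at the start of the episode above 0.04 m).
It also fails if it takes over 72 s, if anything falls off the work surface, if the arm or the gripper's body presses on something with over 40 N, if the wrist force passes 120 N, or if a joint passes its speed limit or range.

## Robot

A 6-joint arm with a two-finger parallel gripper is mounted at the origin on the work surface. World frame = base frame: x ahead of the robot, y to its left, z up, the work surface at z = 0. Lengths are in m, angles in degrees, forces in N, time in s.
With the tool pointing down it reaches from about 0.25 to 0.725 m from the base axis. Payload 9.7 kg.
Tool frame: the origin (TCP) lies between the finger pads; the fingertips stand 19 mm ahead of it and the grasp point (between the pads) is the TCP; z points along the fingers, y is the line along which they close (so a half turn about z gives the same grasp; the last joint's range is limited). The gripper opens to 85 mm and grips with 20 to 120 N. Pads are 22 mm wide; open, the fingers measure 114 mm over their backs; the gripper's body (76 mm by 85 mm) begins 54 mm behind the grasp point. The pads swing forward as they close: fully open they stand 13 mm farther back than shut.
Start: joints at [-65.489, 4.979, 10.078, 95.1, 0, 90], TCP at [0.228, -0.5, 0.25] pointing down, gripper open.
Joint ranges: [-179.16, 179.16], [-48.56, 103.87], [-65.8, 70.77], [-126.05, 130.52], [-82.76, 87.17], [-180, 180]. Speed limits (degrees/s): [127.2, 127.2, 147.25, 180, 180, 180].

## Interface

Orientations are given as [roll, pitch, yaw] about the fixed x, y, z axes, in that order (R = Rz(yaw) Ry(pitch) Rx(roll)).
In Python, from workcell import bot gives the robot as it stands. The module is installed in compiled form; this text tells all that it offers.
- The arm moves only by the shell command python3 -m crank 'ROWS' [OPENING] [FORCE]. ROWS is JSON, a list that holds one entry, the list of rows, each a list of 6 numbers: the shift along the world's x, y, z as a fraction of full scale, then the turn, a rotation vector about the world's x, y, z as a fraction of full scale. In form: [[[x, y, z, wx, wy, wz], ...]]. A call has 1 to 20 rows; each row shifts and turns the commanded pose from where the row before left it; what a row does not reach is not made up. Full scale, the value 1, is 20 mm for a shift and 0.12 rad for a turn. A row lasts 1/12 s, in which the tool goes at most 41.7 mm and 7.16 degrees, less where a joint would pass 70% of its speed; a pose out of reach is approached as far as the arm can. A call with a number of a shift or a turn outside -1 to 1 is refused whole. A call with a gripper value outside its range is refused whole. OPENING is the opening, from 0 (shut) to 1 (fully open), set as the call begins (- or left out, the last holds). The fingers move at their own pace and stop on an object; FORCE is the grip in N (left out, the last holds). Time passes only in rows, so rows that do not move let the fingers close. It gives the time, the measured TCP pose, the force, the opening and the grip force at its end, in the units of the state.
- bot.get_obs(): the state, without advancing time (a new reading comes with each control period).
- bot.camera(name): name is "side" or "top" or "wrist"; returns the picture (384x512x3 uint8, red, green, blue); there is no depth.
- bot.camera_model(name): a dict with "vertical_fov" (degrees; the focal length in pixels is half the picture's height over the tangent of half this angle, whatever the lens; pixels are square), "cx", "cy" (the principal point, pixels), "R" (3x3) and "t" (3): a world point X has camera coordinates R X + t. Camera axes: x right, y down, z forward; pixel columns grow to the right and rows downward; lengths in m; the calibration is good to about 2 mm. The wrist camera is an equidistant fisheye: a pixel r from the principal point sees the ray r / f radians off the axis. A picture is of the moment at which its call begins: read the wrist's pose just before it. camera_model takes no time and is no camera call; for the wrist camera it gives the pose at the moment of the call.
- bot.job_done(): hands the job in; it is judged then, once.
The state is a dict: "time": time; "q": joint angles; "qd": joint speeds; "joint_efforts": joint torques, N m; "ee_pos": TCP position; "tcp_rot": TCP orientation; "wrist_force": force on the tool from outside, world axes, zero at the start; "torque": the same for the moment, N m; "opening": finger opening in m; "grasp_force": force on a finger pad.
Only numpy, scipy, OpenCV 4.12 (cv2) and the standard library are available. Lean on these libraries where they do the work, as an engineer would, in place of code of your own. Each camera call takes 0.05 s, during which the arm holds its last target. There are 200 camera calls.

## Working session

There is one attempt and no reset: what is moved stays moved. The work goes in short steps, Python scripts to look and compute and a shell command to move; the robot and the scene stay as the last step left them, time stands still between calls to the robot, and variables do not carry over. Pictures are saved under pics/ and viewed, at most 10 in all, crops included, and the job is handed in when it is done.

```bash
mkdir -p pics
cat > h.py <<'E'
import numpy as np, cv2
from workcell import bot
def snap(n,f):
    im=bot.camera(n); cv2.imwrite('pics/'+f+'.png',im[:,:,::-1]); return im
def ray(m,u,v,fish=False):
    f=192/np.tan(np.radians(m['vertical_fov'])/2)
    d=np.array([u-m['cx'],v-m['cy']],float)
    if fish:
        r=np.hypot(*d); a=r/f; k=np.array([*(d/max(r,1e-9)*np.sin(a)),np.cos(a)])
    else: k=np.array([d[0]/f,d[1]/f,1])
    R=np.array(m['R']);t=np.array(m['t'])
    return -R.T@t, R.T@k/np.linalg.norm(k)
def plane(m,u,v,z,fish=False):
    o,d=ray(m,u,v,fish); return o+d*(z-o[2])/d[2]
def proj(m,X):
    f=192/np.tan(np.radians(m['vertical_fov'])/2)
    c=np.array(m['R'])@np.array(X)+np.array(m['t']); return m['cx']+f*c[0]/c[2],m['cy']+f*c[1]/c[2]
def tri(rs):
    A=0;b=0
    for o,d in rs:
        P=np.eye(3)-np.outer(d,d); A=A+P; b=b+P@o
    return np.linalg.solve(A,b)
E
python3 - <<'E'
from h import *
a=snap('top','top0');b=snap('side','side0')
np.save('top0.npy',a);np.save('side0.npy',b)
cv2.imwrite('pics/both.png',cv2.resize(np.vstack([a,b])[:,:,::-1],(400,600)))
for n in('top','side'):
    m=bot.camera_model(n);print(n,m['vertical_fov'],m['cx'],m['cy'],np.round(-np.array(m['R']).T@m['t'],3),np.round(m['R'],2).tolist())
o=bot.get_obs();print(o['time'],o['tcp_rot'],o['opening'])
E
```

```text
top 53.425109700989026 251.2295866554887 187.86223282326017 [0.303 0.006 1.082] [[0.05, -1.0, 0.0], [-0.98, -0.05, -0.21], [0.21, 0.01, -0.98]]
side 49.982329662617396 258.71378367636004 191.32529813374623 [-0.188  0.687  1.081] [[-0.72, -0.69, -0.02], [-0.47, 0.52, -0.71], [0.5, -0.51, -0.7]]
0.1 [-1.79932006e+02  2.93867014e-04  2.45093279e+01] 0.08547162024656933
```

View pics/top0.png

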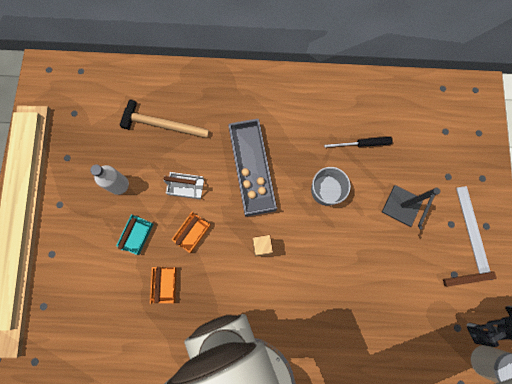

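View pics/side0.png

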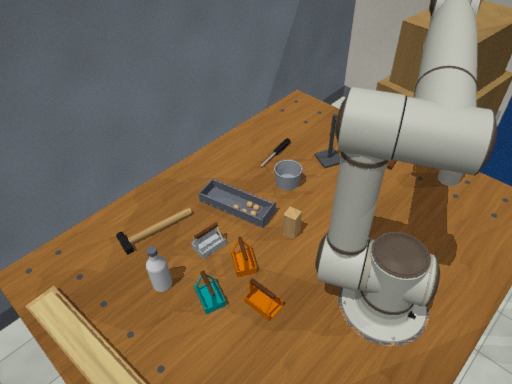

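The top view shows the trough around (252,168), the feet around (253,185), the tub at (331,187), the hook stand at (400,205)–(435,192), the offcut at (263,245), the bottle at (112,180), the mallet at (165,122) and the screwdriver at (358,143).

Scoop candidates: silver at (186,185), turquoise at (135,235), orange at (192,232) and orange at (164,285). Only the silver one is aluminium with a wooden bar, so I'll confirm it in an enlarged crop.

Run:
```python
from h import *
a=np.load('top0.npy');b=np.load('side0.npy')
c=lambda im,u,v:cv2.resize(im[v:v+75,u:u+100],(400,300),interpolation=cv2.INTER_CUBIC)
cv2.imwrite('pics/crop1.png',np.vstack([np.hstack([c(a,145,150),c(b,165,200)]),np.hstack([c(a,205,145),c(a,360,165)])])[:,:,::-1])
```

```text
(no output)
```

View pics/crop1.png

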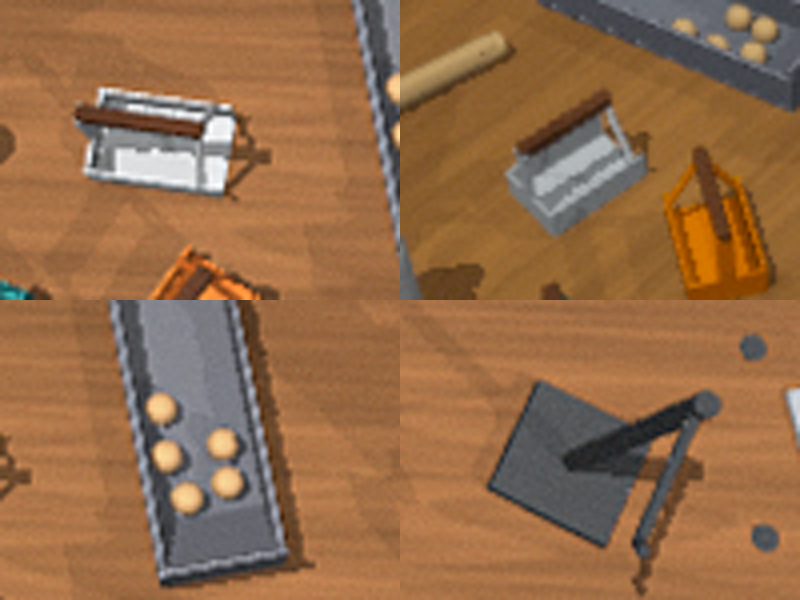

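The crop confirms the silver scoop: a wooden bar from (164,178) to (196,182) in the top view, with the lip facing image right. The five feet sit at the near end of the trough, and the hook prong runs from the post top (437,191) to the tip (420,226).

Run:
```python
from h import *
a=np.load('top0.npy');b=np.load('side0.npy')
mt=bot.camera_model('top');ms=bot.camera_model('side')
T=lambda u,v:ray(mt,u,v);S=lambda u,v:ray(ms,u,v)
# handle mask
def bar(im,box):
    u0,v0,u1,v1=box;h=cv2.cvtColor(im,cv2.COLOR_RGB2HSV)[v0:v1,u0:u1]
    m=((h[...,2]<115)&(h[...,1]>110)&((h[...,0]<12))).astype(np.uint8)
    n,l,s,c=cv2.connectedComponentsWithStats(m);k=1+np.argmax(s[1:,4])
    p=np.argwhere(l==k)[:,::-1]+[u0,v0];r=cv2.minAreaRect(p.astype(np.float32));return r,s[k,4]
for im,bx in((a,(160,170,202,190)),(b,(190,218,222,243))): print('bar',bar(im,bx))
print('rear',tri([T(164.5,178.5),S(194.5,237.8)]),'front',tri([T(195.8,182),S(217,224.5)]))
print('bar z.079',plane(mt,164.7,179,.079),plane(mt,195.5,182.3,.079))
# scoop wall-top corners z=.028 and lip floor
for n,u,v in(('rearwall L',169.5,172.5),('rearwall R',166.5,194),('lipL',203.5,177),('lipR',201,198)): print(n,plane(mt,u,v,.028).round(3))
# tray corners in crop: far rim unknown here
for n,u,v,z in(('nearL',205+160/4,145+(580-300)/4,.055),('nearR',205+288/4,145+(555-300)/4,.055)):print(n,plane(mt,u,v,z).round(3))
g=cv2.cvtColor(a,cv2.COLOR_RGB2HSV)
# feet
m=((g[...,0]>8)&(g[...,0]<25)&(g[...,2]>190)&(g[...,1]>60)).astype(np.uint8)[160:205,235:275]
n,l,s,c=cv2.connectedComponentsWithStats(m)
for i in range(1,n):
    if s[i,4]>15:print('foot',c[i]+[235,160],s[i,4],plane(mt,*(c[i]+[235,160]),.0165).round(3))
for n,u,v,z in(('posttop',360+707/4-100,165+(405-300)/4,.212),('tip',360+640/4-100,165+(547-300)/4,.214),('base1',360+540/4-100,165+20,.012),('base2',360+605/4-100,165+(547-300)/4,.012),('base3',360+490/4-100,165+(487-300)/4,.012)):print(n,u,v,plane(mt,u,v,z).round(4))
# tray mask contour and tub
m=((g[...,1]<75)).astype(np.uint8)
for seed,nm in(((251,140),'tray'),((331,200),'tub')):
    n,l=cv2.connectedComponents(m);k=l[seed[1],seed[0]]
    cs,_=cv2.findContours((l==k).astype(np.uint8),0,cv2.CHAIN_APPROX_NONE)
    cc=max(cs,key=len);print(nm,k,cv2.minAreaRect(cc),cv2.fitEllipse(cc))
    if nm=='tray':
        ap=cv2.approxPolyDP(cc,5,True)[:,0];print(ap.tolist(),[plane(mt,*q,.04).round(3).tolist() for q in ap])
    else: print(plane(mt,*cv2.fitEllipse(cc)[0],.07),plane(mt,*cv2.fitEllipse(cc)[0],0.035))
```

```text
bar (((179.41000366210938, 180.1300048828125), (31.39554214477539, 3.8183767795562744), 8.13010311126709), np.int32(99))
bar (((198.0, 235.5), (3.0, 4.0), 90.0), np.int32(12))
rear [0.53466942 0.24911666 0.07907882] front [0.52847111 0.16320011 0.07486942]
bar z.079 [0.53279028 0.24805232 0.079     ] [0.5279977  0.16423856 0.079     ]
rearwall L [0.564 0.249 0.028]
rearwall R [0.501 0.251 0.028]
lipL [0.556 0.151 0.028]
lipR [0.495 0.153 0.028]
nearL [0.45  0.027 0.055]
nearR [ 0.471 -0.06   0.055]
foot [244.59375 171.34375] 32 [0.582 0.035 0.016]
foot [259.82857143 180.37142857] 35 [ 0.557 -0.01   0.016]
foot [246.19354839 183.22580645] 31 [0.547 0.029 0.016]
foot [261.07894737 189.94736842] 38 [ 0.529 -0.015  0.016]
foot [251.13513514 193.89189189] 37 [0.517 0.013 0.016]
posttop 436.75 191.25 [ 0.506  -0.4205  0.212 ]
tip 420.0 226.75 [ 0.4205 -0.3769  0.214 ]
base1 395.0 185 [ 0.565  -0.3991  0.012 ]
base2 411.25 226.75 [ 0.4467 -0.4414  0.012 ]
base3 382.5 211.75 [ 0.4852 -0.3615  0.012 ]
tray 14 ((252.08990478515625, 166.98329162597656), (94.70057678222656, 32.740516662597656), 79.4608154296875) ((252.0232696533203, 168.024658203125), (34.90144729614258, 120.51500701904297), 169.12156677246094)
[[258, 119], [228, 125], [247, 216], [276, 208]] [[0.735, 0.004, 0.04], [0.712, 0.09, 0.04], [0.449, 0.021, 0.04], [0.476, -0.058, 0.04]]
tub 31 ((330.5, 186.0), (38.0, 39.0), 90.0) ((330.1610412597656, 185.84405517578125), (37.582763671875, 39.4466667175293), 55.357688903808594)
[ 0.53922987 -0.20074009  0.07      ] [ 0.547415   -0.20788449  0.035     ]
```

```bash
python3 -m crank '[[[0.4,1,0.2,0,0,-0.45],[0.4,1,0.2,0,0,-0.45],[0.4,1,0.2,0,0,-0.45],[0.4,1,0.2,0,0,-0.45],[0.4,1,0.2,0,0,-0.45],[0.4,1,0,0,0,-0.45],[0.4,1,0,0,0,-0.45],[0.4,1,0,0,0,-0.45],[0.4,1,0,0,0,-0.45],[0.4,1,0,0,0,-0.45],[0.4,1,0,0,0,-0.45],[0.4,1,0,0,0,-0.45],[0.4,1,0,0,0,-0.45],[0.4,1,0,0,0,-0.45],[0.4,1,0,0,0,-0.45],[0.4,1,0,0,0,-0.45],[0.4,1,0,0,0,-0.45],[0.4,1,0,0,0,-0.45],[0.4,1,0,0,0,-0.45],[0.4,1,0,0,0,-0.45]]]' 1; python3 -c "
from h import *
o=bot.get_obs();print(np.round(o['q'],1),o['tcp_rot'],o['ee_pos'])"
```

```text
time: 1.77
ee_pos: [0.3405, -0.1849, 0.27]
tcp_rot: [-175.8, 0.1, -31.3]
wrist_force: [-0.4, -0.4, 0.0]
opening: 0.0851
grasp_force: 0.0
[-31.4 -16.5  -7.5  99.1   4.2 179.9] [-1.75827963e+02  8.67470721e-02 -3.13052249e+01] [ 0.34050549 -0.18487852  0.2699871 ]
```

The last joint hit its limit at 180° turning this way. I'll turn the other way, so the later moves keep joint range in hand.

```bash
python3 -m crank '[[[0.45,1,0,0,0,1],[0.45,1,0,0,0,1],[0.45,1,0,0,0,1],[0.45,1,0,0,0,1],[0.45,1,0,0,0,1],[0.45,1,0,0,0,1],[0.45,1,0,0,0,1],[0.45,1,0,0,0,1],[0.45,1,0,0,0,1],[0.45,1,0,0,0,1],[0.45,1,0,0,0,1],[0.45,1,0,0,0,1],[0.45,1,0,0,0,1],[0.45,1,0,0,0,1],[0.45,1,0,0,0,1],[0.45,1,0,0,0,1],[0.45,1,0,0,0,1],[0.45,1,0,0,0,1],[0.45,1,0,0,0,1],[0.45,1,0,0,0,1]]]'
python3 -m crank '[[[0,0,-0.2,0,0,1],[0,0,-0.2,0,0,1],[0,0,-0.2,0,0,1],[0,0,-0.2,0,0,1],[0,0,-0.2,0,0,1],[0,0,-0.2,0,0,1],[0,0,-0.2,0,0,1],[0,0,-0.2,0,0,1],[0,0,-0.2,0,0,1],[0,0,-0.2,0,0,1],[0,0,-0.2,0,0,1],[0,0,-0.2,0,0,1],[0,0,-0.2,0,0,1],[0,0,-0.2,0,0,1],[0,0,-0.2,0,0,1],[0,0,-0.2,0,0,1],[0,0,-0.2,0,0,1],[0,0,-0.2,0,0,1],[0,0,-0.2,0,0,1],[0,0,-0.2,0,0,1]]]'; python3 -c "
from h import *
o=bot.get_obs();print(np.round(o['q'],1),o['tcp_rot'],o['ee_pos'])
from scipy.spatial.transform import Rotation as R
t=R.from_euler('xyz',[180,0,-94],degrees=True);print((t*R.from_euler('xyz',o['tcp_rot'],degrees=True).inv()).as_rotvec()/.12)"
```

```text
time: 3.43
ee_pos: [0.5208, 0.2159, 0.2698]
tcp_rot: [-175.8, 0.1, 106.6]
wrist_force: [0.8, -0.1, -0.2]
opening: 0.0854
grasp_force: 0.0
time: 5.1
ee_pos: [0.5204, 0.2148, 0.1896]
tcp_rot: [-175.9, 0.0, -115.9]
wrist_force: [-0.3, -0.6, 0.0]
opening: 0.0855
grasp_force: 0.0
[ 23.9   3.3   1.5  85.5  -3.1 -40.2] [-1.75907501e+02  1.54837701e-02 -1.15934240e+02] [0.52036796 0.21478755 0.18964719]
[0.15248132 0.57914666 3.18892322]
```

Correct the orientation and centre over the grip point, then look with the wrist camera.

```bash
python3 -m crank '[[[0.15,0.12,-0.2,0.04,0.15,0.8],[0.15,0.12,-0.2,0.04,0.15,0.8],[0.15,0.12,-0.2,0.04,0.15,0.8],[0.1,0.15,-0.2,0.03,0.13,0.79],[0,0,0,0,0,0],[0,0,0,0,0,0]]]'
python3 - <<'E'
from h import *
o=bot.get_obs();mw=bot.camera_model('wrist');im=snap('wrist','w1');np.save('w1.npy',im)
import pickle;pickle.dump((mw,o),open('w1.pkl','wb'));print(o['ee_pos'],o['tcp_rot'],mw['vertical_fov'],mw['cx'],mw['cy'])
E
```

```text
time: 5.6
ee_pos: [0.5315, 0.2249, 0.1736]
tcp_rot: [180.0, -0.1, -94.5]
wrist_force: [0.3, -0.7, 0.2]
opening: 0.086
grasp_force: 0.0
[0.53149865 0.22488094 0.17360964] [ 1.79971112e+02 -7.27404776e-02 -9.45108454e+01] 65.70646984690485 259.0355006947358 188.47062828845688
```

View pics/w1.png

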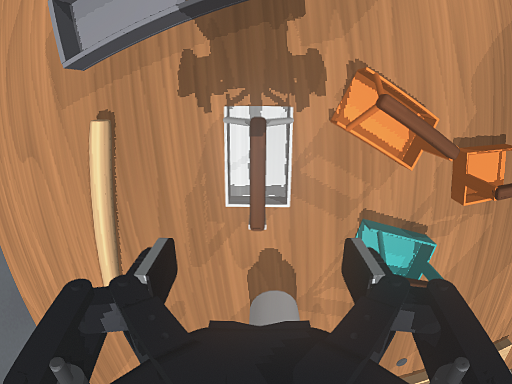

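The wrist view shows the bar from (258,118) at the lip end to (257,230) at the rear, with the lip facing the trough and the fingers straddling the bar's line.

Run:
```python
from h import *
import pickle
mw,o=pickle.load(open('w1.pkl','rb'));mt=bot.camera_model('top');ms=bot.camera_model('side')
W=lambda u,v:ray(mw,u,v,True);T=lambda u,v:ray(mt,u,v);S=lambda u,v:ray(ms,u,v)
print('rear',tri([W(257.5,230),T(164.5,179),S(194.5,237.8)]),'front',tri([W(258.5,118),T(195.8,182.3),S(217,224.5)]))
for u,v in((257.5,229),(258.5,118)):print('bar .086',plane(mw,u,v,.086,True))
for u,v in((225,207),(292,207),(225,106),(294,106)):print('walls .028',plane(mw,u,v,.028,True))
```

```text
rear [0.53422013 0.24948318 0.07970344] front [0.52766691 0.16316222 0.07542996]
bar .086 [0.53491681 0.24654091 0.086     ]
bar .086 [0.52739261 0.16231919 0.086     ]
walls .028 [0.56674214 0.247356   0.028     ]
walls .028 [0.50218179 0.25251203 0.028     ]
walls .028 [0.55671089 0.1520317  0.028     ]
walls .028 [0.49512284 0.15691836 0.028     ]
```

```bash
python3 -m crank '[[[0.05,0,-0.8,0,0,0],[0,0,-0.8,0,0,0],[0,0,-0.8,0,0,0],[0,0,-0.8,0,0,0],[0,0,-0.8,0,0,0],[0,0,-0.7,0,0,0],[0,0,0,0,0,0],[0,0,0,0,0,0]]]' 
python3 -m crank '[[[0,0,0,0,0,0],[0,0,0,0,0,0],[0,0,0,0,0,0],[0,0,0,0,0,0],[0,0,0,0,0,0],[0,0,0,0,0,0],[0,0,0,0,0,0],[0,0,0,0,0,0]]]' 0 110
python3 -m crank '[[[0,0,0.5,0,0,0],[0,0,1,0,0,0],[0,0,1,0,0,0],[0,0,1,0,0,0],[0,0,1,0,0,0],[0,0,0,0,0,0],[0,0,0,0,0,0],[0,0,0,0,0,0]]]'
python3 - <<'E'
from h import *
o=bot.get_obs();print(np.round(o['q'],1),o['tcp_rot'],o['ee_pos'])
import pickle;mw=bot.camera_model('wrist');im=bot.camera('wrist');np.save('w2.npy',im);pickle.dump((mw,o),open('w2.pkl','wb'))
t=bot.camera('top');np.save('top1.npy',t);b=bot.camera('side');np.save('side1.npy',b)
z=lambda im,v,u:cv2.resize(im[v:v+100,u:u+133],(400,300),interpolation=cv2.INTER_CUBIC)
cv2.imwrite('pics/g1.png',np.vstack([np.hstack([cv2.resize(im,(400,300)),z(t,120,140)]),np.hstack([z(b,170,160),z(b,130,250)])])[:,:,::-1])
E
```

```text
time: 6.32
ee_pos: [0.5321, 0.2249, 0.0804]
tcp_rot: [180.0, -0.1, -94.4]
wrist_force: [-1.0, -0.1, 0.7]
opening: 0.0858
grasp_force: 0.0
time: 6.98
ee_pos: [0.5329, 0.2252, 0.0808]
tcp_rot: [-179.9, 0.0, -94.3]
wrist_force: [0.0, -0.5, 3.8]
opening: 0.0098
grasp_force: 108.0
time: 7.65
ee_pos: [0.5323, 0.2249, 0.1692]
tcp_rot: [179.9, -0.1, -94.3]
wrist_force: [-0.5, 0.1, -3.0]
opening: 0.0098
grasp_force: 107.7
[ 22.9   8.    4.4  86.5  -0.  -62.7] [ 1.79948963e+02 -6.14149929e-02 -9.43400572e+01] [0.53225661 0.22489245 0.16924849]
```

View pics/g1.png

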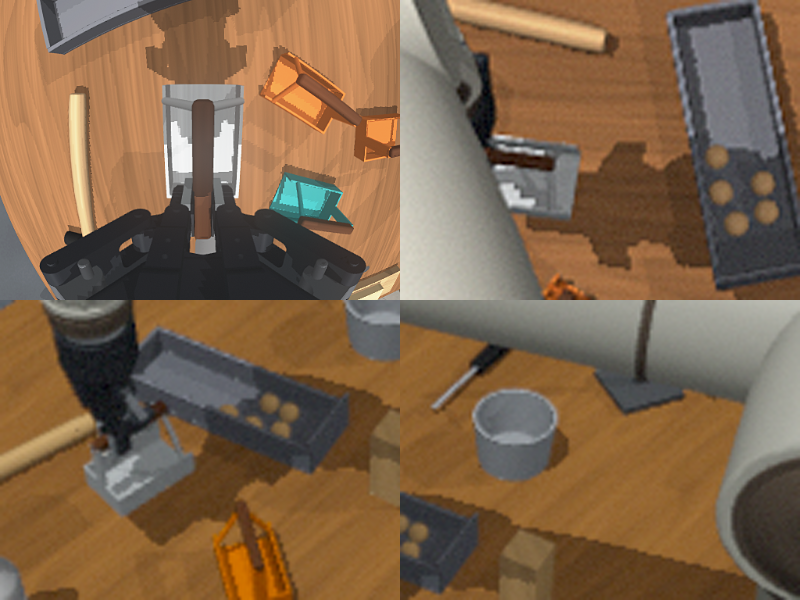

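The scoop is firmly held and level. The feet are untouched and the tub is visible in the side view. Next, move over the clear end of the trough.

```bash
python3 -m crank '[[[0.62,-0.77,0,0,0,-0.87],[0.62,-0.77,0,0,0,-0.87],[0.62,-0.77,0,0,0,-0.87],[0.62,-0.77,0,0,0,-0.87],[0.62,-0.77,0,0,0,-0.87],[0.62,-0.77,0,0,0,-0.87],[0.62,-0.77,0,0,0,-0.87],[0.62,-0.77,0,0,0,-0.87],[0.62,-0.77,0,0,0,-0.87],[0.62,-0.77,0,0,0,-0.87],[0.62,-0.77,0,0,0,-0.87],[0.62,-0.77,0,0,0,-0.87],[0,0,0,0,0,0],[0,0,0,0,0,0],[0,0,0,0,0,0]]]'
python3 - <<'E'
from h import *
o=bot.get_obs();print(np.round(o['q'],1),o['tcp_rot'],o['ee_pos'])
import pickle;mw=bot.camera_model('wrist');im=snap('wrist','w3');np.save('w3.npy',im);pickle.dump((mw,o),open('w3.pkl','wb'))
ms=bot.camera_model('side');print('tub side',plane(ms,288.6,167,.07))
E
```

```text
time: 9.05
ee_pos: [0.6809, 0.0405, 0.1694]
tcp_rot: [180.0, -0.1, -166.0]
wrist_force: [0.6, -0.1, -1.9]
opening: 0.01
grasp_force: 107.7
[  3.4  23.   22.6  89.8  -0.  -10.6] [ 1.79989658e+02 -1.11035475e-01 -1.66020458e+02] [0.6808873  0.04049255 0.1694265 ]
tub side [ 0.54258274 -0.21032425  0.07      ]
```

View pics/w3.png

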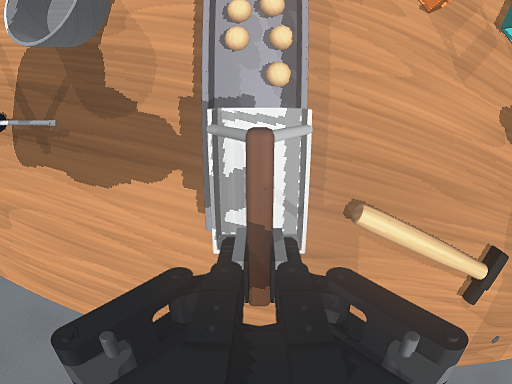

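The wrist view shows the scoop over the clear part of the trough, lip toward the feet. The trough's sides run from u≈204 to 308, and the feet sit at rows 8–75.

Run:
```python
from h import *
import pickle
mw,o=pickle.load(open('w3.pkl','rb'));im=np.load('w3.npy');g=cv2.cvtColor(im,cv2.COLOR_RGB2HSV)
c,s=np.cos(np.radians(13.8)),np.sin(np.radians(13.8))
P=lambda u,v,z:(lambda p:np.round([c*(p[0]-.5925)+s*(p[1]-.0155),-s*(p[0]-.5925)+c*(p[1]-.0155)],4))(plane(mw,u,v,z,True))
for v in(5,15,25,40,50,60,70,80,90,98):
    x=np.where(g[v,190:325,1]<75)[0]+190
    print(v,x.min(),x.max(),P(x.min(),v,.04),P(x.max(),v,.04))
for u,v in((239,10),(272,5),(236,38),(281,37),(278,74)):print(P(u,v,.0165))
```

```text
5 203 308 [-0.0684 -0.0457] [-0.0681  0.0434]
15 203 308 [-0.0589 -0.0455] [-0.0587  0.0433]
25 203 308 [-0.0496 -0.0453] [-0.0494  0.0432]
40 202 308 [-0.0361 -0.046 ] [-0.0359  0.0431]
50 202 307 [-0.0271 -0.0459] [-0.0269  0.0422]
60 202 307 [-0.0183 -0.0459] [-0.0181  0.0422]
70 202 307 [-0.0096 -0.0459] [-0.0095  0.0423]
80 202 307 [-0.0009 -0.046 ] [-0.0008  0.0423]
90 202 307 [ 0.0077 -0.046 ] [0.0078 0.0424]
98 202 307 [ 0.0145 -0.0461] [0.0146 0.0425]
[-0.0696 -0.0165]
[-0.0746  0.0138]
[-0.0417 -0.019 ]
[-0.0428  0.022 ]
[-0.0074  0.0193]
```

```bash
python3 -m crank '[[[0.02,-0.1,-0.5,0,0,0],[0,0,-0.5,0,0,0],[0,0,-0.5,0,0,0],[0,0,-0.5,0,0,0],[0,0,-0.5,0,0,0],[0,0,-0.5,0,0,0],[0,0,-0.5,0,0,0],[0,0,-0.4,0,0,0],[0,0,-0.2,0,0,0],[0,0,-0.06,0,0,0],[0,0,0,0,0,0],[0,0,0,0,0,0]]]'; python3 -m crank '[[[0,0,-0.03,0,0,0],[0,0,0,0,0,0],[0,0,0,0,0,0]]]'
```

```text
time: 10.1
ee_pos: [0.682, 0.0382, 0.0876]
tcp_rot: [-180.0, 0.0, -166.1]
wrist_force: [0.2, 0.0, -1.2]
opening: 0.0099
grasp_force: 107.8
time: 10.35
ee_pos: [0.6819, 0.0382, 0.0868]
tcp_rot: [-180.0, 0.0, -166.1]
wrist_force: [-0.0, -0.1, -2.0]
opening: 0.01
grasp_force: 107.8
```

```bash
python3 -m crank '[[[0,0,-0.04,0,0,0],[0,0,0,0,0,0],[0,0,0,0,0,0]]]'; python3 -m crank '[[[0,0,-0.04,0,0,0],[0,0,0,0,0,0],[0,0,0,0,0,0]]]'
```

```text
time: 10.6
ee_pos: [0.6819, 0.0382, 0.0859]
tcp_rot: [-180.0, -0.0, -166.1]
wrist_force: [1.2, 0.6, -0.8]
opening: 0.01
grasp_force: 107.9
time: 10.85
ee_pos: [0.682, 0.0382, 0.0859]
tcp_rot: [-180.0, 0.0, -166.1]
wrist_force: [-1.5, -0.7, 5.6]
opening: 0.01
grasp_force: 108.7
```

```bash
python3 -m crank '[[[-0.243,-0.06,0,0,0,0],[-0.243,-0.06,0,0,0,0],[-0.243,-0.06,0,0,0,0],[-0.243,-0.06,0,0,0,0],[-0.243,-0.06,0,0,0,0],[-0.243,-0.06,0,0,0,0],[-0.243,-0.06,0,0,0,0],[-0.243,-0.06,0,0,0,0],[-0.243,-0.06,0,0,0,0],[-0.243,-0.06,0,0,0,0],[-0.243,-0.06,0,0,0,0],[-0.243,-0.06,0,0,0,0],[-0.243,-0.06,0,0,0,0],[-0.243,-0.06,0,0,0,0],[-0.243,-0.06,0,0,0,0],[-0.243,-0.06,0,0,0,0],[-0.243,-0.06,0,0,0,0],[-0.243,-0.06,0,0,0,0]]]'
python3 - <<'E'
from h import *
im=bot.camera('wrist');b=bot.camera('top');c=bot.camera('side')
z=lambda im,v,u:cv2.resize(im[v:v+75,u:u+100],(400,300),interpolation=cv2.INTER_CUBIC)
cv2.imwrite('pics/s1.png',np.hstack([cv2.resize(im[0:300,100:400],(400,400),interpolation=cv2.INTER_CUBIC),cv2.resize(b[140:225,210:295],(400,400),interpolation=cv2.INTER_CUBIC)])[:,:,::-1])
E
```

```text
time: 12.35
ee_pos: [0.5947, 0.0167, 0.0858]
tcp_rot: [-180.0, 0.1, -166.1]
wrist_force: [4.7, 0.9, 5.0]
opening: 0.0099
grasp_force: 108.7
```

View pics/s1.png

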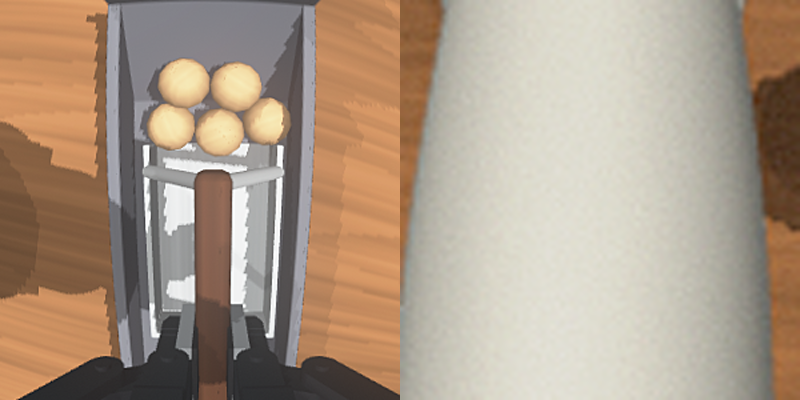

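All five feet are bunched ahead of the lip, two on the slope side and three at the lip. I'll push on slowly.

```bash
python3 -m crank '[[[-0.146,-0.036,0,0,0,0],[-0.146,-0.036,0,0,0,0],[-0.146,-0.036,0,0,0,0],[-0.146,-0.036,0,0,0,0],[-0.146,-0.036,0,0,0,0],[-0.146,-0.036,0,0,0,0],[0,0,0,0,0,0]]]'
python3 - <<'E'
from h import *
im=bot.camera('wrist');cv2.imwrite('pics/s2.png',cv2.resize(im[0:300,100:400],(400,400),interpolation=cv2.INTER_CUBIC)[:,:,::-1])
E
```

```text
time: 13.08
ee_pos: [0.577, 0.0124, 0.0858]
tcp_rot: [-180.0, 0.1, -166.1]
wrist_force: [2.3, -0.1, 7.3]
opening: 0.0098
grasp_force: 108.9
```

View pics/s2.png

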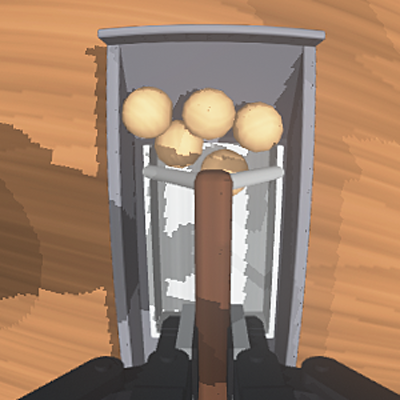

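Two feet are on the scoop floor at (180,142) and (226,168), and three are held on the slope above the lip. I'll climb the slope with the lip and tilt it up, so they roll in.

```bash
python3 -m crank '[[[-0.1,-0.024,0,0,0,0],[-0.044,-0.011,0.04,-0.052,0.212,0],[-0.044,-0.011,0.024,-0.052,0.212,0],[-0.044,-0.011,0.024,-0.052,0.212,0],[-0.044,-0.011,0.024,-0.052,0.212,0],[-0.044,-0.011,0.024,-0.052,0.212,0],[-0.044,-0.011,0.024,-0.052,0.212,0],[-0.044,-0.011,0.024,-0.052,0.212,0],[-0.044,-0.011,0.024,-0.052,0.212,0],[-0.044,-0.011,0.024,-0.052,0.212,0],[-0.044,-0.011,0.024,-0.052,0.212,0],[0,0,0,0,0,0],[0,0,0,0,0,0],[0,0,0,0,0,0]]]'
python3 - <<'E'
from h import *
print(np.round(bot.get_obs()['q'],1))
im=bot.camera('wrist');cv2.imwrite('pics/s3.png',cv2.resize(im[0:300,100:400],(400,400),interpolation=cv2.INTER_CUBIC)[:,:,::-1])
E
```

```text
time: 14.3
ee_pos: [0.5656, 0.0096, 0.0895]
tcp_rot: [180.0, -15.1, -166.1]
wrist_force: [0.2, 0.9, -1.7]
opening: 0.0095
grasp_force: 107.7
[  2.4  21.5  10.4  93.6  -3.  -11.1]
```

View pics/s3.png

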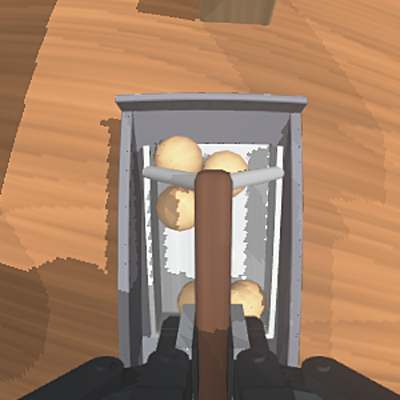

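All five feet are in the scoop (three in the front half, two at the rear). I'll tilt further so they settle at the rear, then lift.

```bash
python3 -m crank '[[[0.062,0.015,0.03,-0.052,0.212,0],[0.062,0.015,0.03,-0.052,0.212,0],[0.062,0.015,0.03,-0.052,0.212,0],[0.062,0.015,0.03,-0.052,0.212,0],[0.062,0.015,0.03,-0.052,0.212,0],[0.062,0.015,0.03,-0.052,0.212,0],[0.062,0.015,0.03,-0.052,0.212,0],[0.062,0.015,0.03,-0.052,0.212,0],[0,0,0,0,0,0],[0,0,0,0,0,0],[0,0,0.1,0,0,0],[0,0,0.2,0,0,0],[0,0,0.3,0,0,0],[0,0,0.3,0,0,0],[0,0,0.3,0,0,0],[0,0,0.3,0,0,0]]]'
python3 - <<'E'
from h import *
print(np.round(bot.get_obs()['q'],1))
im=bot.camera('wrist');cv2.imwrite('pics/s4.png',cv2.resize(im[0:300,100:400],(400,400),interpolation=cv2.INTER_CUBIC)[:,:,::-1])
E
```

```text
time: 15.68
ee_pos: [0.576, 0.012, 0.1259]
tcp_rot: [180.0, -27.0, -166.1]
wrist_force: [-0.8, 0.1, -2.5]
opening: 0.0097
grasp_force: 107.8
[  3.4  34.7  29.2 111.1  -4.7  -9.4]
```

View pics/s4.png

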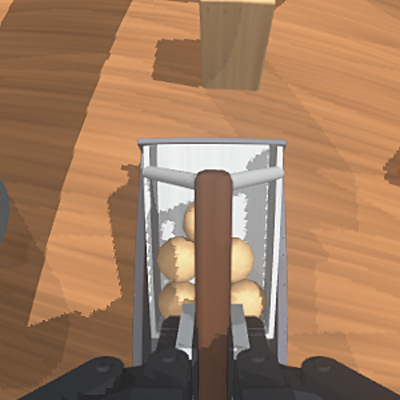

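All five feet are now gathered at the rear of the scoop. I'll measure the tub rim from the outline's far half in both stored views.

Run:
```python
from h import *
from scipy.optimize import least_squares
a=np.load('top0.npy');b=np.load('side1.npy')
for n,im,box,seed in(('top',a,(295,150,370,225),(331,200)),('side',b,(262,150,315,200),(288,180))):
    m=bot.camera_model(n);g=cv2.cvtColor(im,cv2.COLOR_RGB2HSV)
    k=(g[...,1]<75).astype(np.uint8);mm=np.zeros_like(k);mm[box[1]:box[3],box[0]:box[2]]=k[box[1]:box[3],box[0]:box[2]]
    _,l=cv2.connectedComponents(mm);cs,_=cv2.findContours((l==l[seed[1],seed[0]]).astype(np.uint8),0,cv2.CHAIN_APPROX_NONE)
    cc=max(cs,key=len)[:,0]
    P=np.array([plane(m,*q,.07)[:2] for q in cc]);cam=(-np.array(m['R']).T@m['t'])[:2]
    c0=np.array([.542,-.206]);d=(c0-cam)/np.linalg.norm(c0-cam)
    for _ in range(3):
        F=P[(P-c0)@d>0.005]
        r=least_squares(lambda p:np.hypot(*(F-p[:2]).T)-p[2],[*c0,.052],loss='soft_l1',f_scale=.002);c0=r.x[:2]
    print(n,len(F),r.x,np.abs(r.fun).mean(),cc.min(0),cc.max(0))
    r=least_squares(lambda p:np.hypot(*(F-p).T)-.052,c0);print(r.x)
```

```text
top 50 [ 0.54180866 -0.20243251  0.05162947] 0.0007045969592737869 [311 167] [350 205]
[ 0.54147443 -0.20210209]
side 32 [ 0.53944904 -0.20173978  0.0508596 ] 0.0013117127122914427 [274 159] [301 189]
[ 0.53862208 -0.20082404]
```

```bash
python3 -m crank '[[[0,0,0.3,0,0,0],[0,0,0.4,0,0,0],[0,0,0.4,0,0,0],[0,0,0.4,0,0,0],[0,0,0.4,0,0,0],[0,0,0.4,0,0,0],[0,0,0.4,0,0,0],[0,0,0.4,0,0,0],[0,0,0.4,0,0,0],[0,0,0.4,0,0,0],[0,0,0.4,0,0,0],[0,0,0,0,0,0]]]'; python3 -c "
from h import *
print(np.round(bot.get_obs()['q'],1))"
```

```text
time: 16.73
ee_pos: [0.5761, 0.012, 0.2127]
tcp_rot: [180.0, -26.9, -166.1]
wrist_force: [-0.1, 1.4, -1.7]
opening: 0.01
grasp_force: 107.9
[  3.4  35.6  40.2 121.1  -4.7  -9.4]
```

```bash
python3 -m crank '[[[0.05,-0.2,0,0,0,-0.08],[0.1,-0.4,0,0,0,-0.16],[0.14,-0.58,0,0,0,-0.24],[0.15,-0.64,0,0,0,-0.26],[0.16,-0.68,0,0,0,-0.27],[0.17,-0.7,0,0,0,-0.28],[0.17,-0.7,0,0,0,-0.28],[0.17,-0.7,0,0,0,-0.28],[0.17,-0.7,0,0,0,-0.28],[0.17,-0.7,0,0,0,-0.28],[0.17,-0.7,0,0,0,-0.28],[0.17,-0.7,0,0,0,-0.28],[0.17,-0.7,0,0,0,-0.28],[0.17,-0.7,0,0,0,-0.28],[0.17,-0.7,0,0,0,-0.28],[0.16,-0.68,0,0,0,-0.27],[0.15,-0.64,0,0,0,-0.26],[0.14,-0.58,0,0,0,-0.24],[0.1,-0.4,0,0,0,-0.16],[0.05,-0.2,0,0,0,-0.08]]]'
python3 - <<'E'
from h import *
from scipy.spatial.transform import Rotation as R
o=bot.get_obs();print(np.round(o['q'],1),o['ee_pos'])
M=R.from_euler('xyz',o['tcp_rot'],degrees=True).as_matrix()
print('tool x,y,z',M.T.round(3).tolist())
sx=-M[:,0];sz=-M[:,2]   # scoop axes
p=np.array(o['ee_pos']);lip=p-.070*sx-.0808*sz;print('lip',lip,'yaw',np.degrees(np.arctan2(sx[1],sx[0])),'tilt',np.degrees(np.arcsin(-sx[2])))
E
```

```text
time: 18.4
ee_pos: [0.6176, -0.2244, 0.1985]
tcp_rot: [-180.0, -25.9, 160.6]
wrist_force: [0.0, -0.4, -2.0]
opening: 0.0097
grasp_force: 108.0
[-19.9  54.8  69.4 130.5  -0.2  -0.4] [ 0.61760397 -0.22442785  0.19852459]
tool x,y,z [[-0.848, 0.299, 0.437], [0.332, 0.943, -0.0], [-0.412, 0.145, -0.899]]
lip [ 0.52490992 -0.19177986  0.15644656] yaw -19.417320677534438 tilt 25.917554281086787
```

```bash
python3 -m crank '[[[0.04,-0.02,-0.05,-0.072,-0.205,0],[0.12,-0.063,-0.11,-0.072,-0.205,0],[0.12,-0.063,-0.12,-0.072,-0.205,0],[0.12,-0.063,-0.12,-0.072,-0.205,0],[0.12,-0.063,-0.12,-0.072,-0.205,0],[0.12,-0.063,-0.12,-0.072,-0.205,0],[0.12,-0.063,-0.12,-0.072,-0.205,0],[0.12,-0.063,-0.12,-0.072,-0.205,0],[0.12,-0.063,-0.12,-0.072,-0.205,0],[0.12,-0.063,-0.12,-0.072,-0.205,0],[0.12,-0.063,-0.12,-0.072,-0.205,0],[0.12,-0.063,-0.12,-0.072,-0.205,0],[0,0,0,0,0,0],[0,0,0,0,0,0]]]'
cat > lip.py <<'E'
from h import *
from scipy.spatial.transform import Rotation as R
o=bot.get_obs();print(np.round(o['q'],1),o['ee_pos'])
M=R.from_euler('xyz',o['tcp_rot'],degrees=True).as_matrix()
sx=-M[:,0];sz=-M[:,2];p=np.array(o['ee_pos']);lip=p-.070*sx-.0808*sz
u=sx[:2]/np.hypot(*sx[:2]);d=lip[:2]-[.541,-.202]
print('lip',lip,'rel tub along,across',d@u,d@[-u[1],u[0]],'yaw',np.degrees(np.arctan2(sx[1],sx[0])),'tilt',np.degrees(np.arcsin(-sx[2])))
E
python3 lip.py
```

```text
time: 19.57
ee_pos: [0.6448, -0.2366, 0.1721]
tcp_rot: [-180.0, -8.0, 160.8]
wrist_force: [-0.4, 0.9, -3.1]
opening: 0.0099
grasp_force: 108.0
[-20.1  32.9  36.2 101.3  -0.2  -0.9] [ 0.64482576 -0.23664088  0.17207404]
lip [ 0.56872709 -0.21014989  0.10181837] rel tub along,across 0.02886435002304021 0.001435719003272622 yaw -19.22732424624591 tilt 8.011276829472203
```

```bash
python3 -m crank '[[[0,0,-0.25,0,0,0],[0,0,-0.25,0,0,0],[0,0,-0.25,0,0,0],[0,0,-0.25,0,0,0],[-0.129,0.045,0.127,-0.096,-0.275,0],[-0.129,0.045,0.127,-0.096,-0.275,0],[-0.129,0.045,0.127,-0.096,-0.275,0],[-0.129,0.045,0.127,-0.096,-0.275,0],[-0.129,0.045,0.127,-0.096,-0.275,0],[-0.129,0.045,0.127,-0.096,-0.275,0],[-0.151,0.053,0.096,-0.096,-0.275,0],[-0.151,0.053,0.096,-0.096,-0.275,0],[-0.151,0.053,0.096,-0.096,-0.275,0],[-0.151,0.053,0.096,-0.096,-0.275,0],[-0.151,0.053,0.096,-0.096,-0.275,0],[-0.151,0.053,0.096,-0.096,-0.275,0]]]'; python3 lip.py
python3 -m crank '[[[-0.166,0.058,0.06,-0.096,-0.275,0],[-0.166,0.058,0.06,-0.096,-0.275,0],[-0.166,0.058,0.06,-0.096,-0.275,0],[-0.166,0.058,0.06,-0.096,-0.275,0],[-0.166,0.058,0.06,-0.096,-0.275,0],[-0.166,0.058,0.06,-0.096,-0.275,0],[-0.175,0.061,0.022,-0.096,-0.275,0],[-0.175,0.061,0.022,-0.096,-0.275,0],[-0.175,0.061,0.022,-0.096,-0.275,0],[-0.175,0.061,0.022,-0.096,-0.275,0],[-0.175,0.061,0.022,-0.096,-0.275,0],[-0.175,0.061,0.022,-0.096,-0.275,0],[-0.175,0.061,-0.017,-0.096,-0.275,0],[-0.175,0.061,-0.017,-0.096,-0.275,0],[-0.175,0.061,-0.017,-0.096,-0.275,0],[-0.175,0.061,-0.017,-0.096,-0.275,0],[-0.175,0.061,-0.017,-0.096,-0.275,0],[-0.175,0.061,-0.017,-0.096,-0.275,0],[0,0,0,0,0,0],[0,0,0,0,0,0]]]'; python3 lip.py
cat > feet.py <<'E'
from h import *
import sys
for n in ('top','wrist','side'):
    im=bot.camera(n) ;m=bot.camera_model(n);cv2.imwrite(f'pics/f_{sys.argv[1]}_{n}.png',im[:,:,::-1])
    g=cv2.cvtColor(im,cv2.COLOR_RGB2HSV).astype(int)
    k=((g[...,0]>8)&(g[...,0]<25)&(g[...,2]>150)&(g[...,1]>60)&(g[...,1]<150)).astype(np.uint8)
    c,l,s,ce=cv2.connectedComponentsWithStats(k)
    for i in range(1,c):
        if 12<s[i,4]<3000: print(n,ce[i].round(),s[i,4],s[i,2:4],plane(m,*ce[i],.017,n=='wrist')[:2].round(3))
E
python3 feet.py a
```

```text
time: 20.9
ee_pos: [0.6112, -0.2254, 0.1776]
tcp_rot: [-180.0, 16.1, 160.7]
wrist_force: [-0.1, -0.3, -2.6]
opening: 0.0097
grasp_force: 108.1
[-20.4   2.4  -2.4  69.1   0.3  -1. ] [ 0.61118939 -0.22539561  0.17759667]
lip [ 0.5688209  -0.21064534  0.0805607 ] rel tub along,across 0.029115485973407112 0.001016177261989392 yaw -19.261532888439916 tilt -16.091068733248285
time: 22.57
ee_pos: [0.5492, -0.2037, 0.1851]
tcp_rot: [-180.0, 52.0, 160.7]
wrist_force: [0.2, 0.4, -1.3]
opening: 0.0097
grasp_force: 108.3
[-20.9 -37.3 -47.5  27.8   1.3  -1. ] [ 0.54922145 -0.20374611  0.18512073]
lip [ 0.56865587 -0.21057252  0.08021914] rel tub along,across 0.028935528072221862 0.0010347054882615622 yaw -19.269898324647215 tilt -52.012822320858376
top [143. 127.] 74 [25  7] [0.701 0.342]
top [507. 136.] 20 [ 3 19] [ 0.731 -0.733]
top [ 90. 157.] 14 [6 4] [0.601 0.485]
top [230. 163.] 19 [5 6] [0.606 0.079]
top [480. 225.] 15 [5 6] [ 0.461 -0.633]
top [483. 233.] 23 [ 6 11] [ 0.44  -0.639]
top [ 59. 314.] 93 [35  6] [0.165 0.506]
top [ 82. 314.] 38 [10  7] [0.168 0.446]
top [122. 314.] 26 [12  5]
[... 154 characters left out ...]
13 [9 2] [ 0.14  -0.577]
wrist [255.  14.] 720 [48 26] [ 0.539 -0.204]
wrist [225.  18.] 449 [27 26] [ 0.534 -0.226]
wrist [294.  20.] 363 [24 22] [ 0.554 -0.179]
wrist [114.  25.] 25 [9 6] [ 0.501 -0.307]
wrist [239.  45.] 535 [28 28] [ 0.564 -0.227]
wrist [ 6. 74.] 186 [17 27] [ 0.476 -0.455]
wrist [  9. 105.] 626 [26 45] [ 0.51  -0.507]
wrist [  3. 143.] 169 [10 29] [ 0.556 -0.625]
side [462.  17.] 2776 [108  43] [ 0.699 -2.069]
side [441.  95.] 711 [132  43] [ 0.383 -1.13 ]
side [404. 141.] 37 [29 18] [ 0.334 -0.702]
side [467. 145.] 56 [17 15] [ 0.132 -0.852]
side [292. 213.] 152 [19 14] [ 0.415 -0.082]
side [160. 224.] 364 [63 34] [0.715 0.264]
side [391. 344.] 17 [9 4] [-0.085  0.103]
```

All five feet show in the wrist view on the tub floor, within 35 mm of its axis, and none elsewhere. Lift clear, level the scoop and go to a staging point outside the prong tip.

```bash
python3 -m crank '[[[0,0,0.5,0,0,0],[0,0,0.8,0,0,0],[0,0,0.9,0,0,0],[0,0,0.9,0,0,0],[-0.52,-0.4,0,0.156,0.446,0],[-0.52,-0.4,0,0.156,0.446,0],[-0.52,-0.4,0,0.156,0.446,0],[-0.52,-0.4,0,0.156,0.446,0],[-0.52,-0.4,0,0.156,0.446,0],[-0.52,-0.4,0,0.156,0.446,0],[-0.52,-0.4,0,0.156,0.446,0],[-0.52,-0.4,0,0.156,0.446,0],[-0.52,-0.4,0,0.156,0.446,0],[-0.52,-0.4,0,0.156,0.446,0],[-0.52,-0.4,0,0.156,0.446,0],[-0.52,-0.4,0,0.156,0.446,0],[-0.52,-0.4,0,0.156,0.446,0],[-0.52,-0.4,0,0.156,0.446,0],[-0.52,-0.4,0,0.156,0.446,0],[-0.52,-0.4,0,0.156,0.446,0]]]'
python3 lip.py
python3 -m crank '[[[0,0,0,0,0,0.8],[0,0,0,0,0,0.8],[0,0,0,0,0,0.8],[0,0,0,0,0,0.8],[0,0,0,0,0,0.8],[0,0,0,0,0,0.8],[0,0,0,0,0,0.8],[0,0,0,0,0,0.8],[0,0,0,0,0,0.8],[0,0,0,0,0,0.8],[0,0,0,0,0,0.8],[0,0,0,0,0,0.8],[0,0,0,0,0,0.8],[0,0,0,0,0,0.8],[0,0,0,0,0,0.8],[0,0,0,0,0,0],[0,0,0,0,0,0]]]'
python3 lip.py
python3 - <<'E'
from h import *
import pickle
mw=bot.camera_model('wrist');im=snap('wrist','wh');np.save('wh.npy',im);pickle.dump(mw,open('wh.pkl','wb'))
f=192/np.tan(np.radians(mw['vertical_fov'])/2)
def pf(X):
    c=np.array(mw['R'])@X+np.array(mw['t']);r=np.hypot(c[0],c[1]);a=np.arctan2(r,c[2]);return (mw['cx']+f*a*c[0]/r,mw['cy']+f*a*c[1]/r)
for n,X in(('tip',(.4205,-.3769,.214)),('post',(.506,-.4205,.212)),('seat',(.4614,-.398,.204)),('base',(.506,-.42,.012))):print(n,np.round(pf(np.array(X)),1))
E
```

```text
time: 24.38
ee_pos: [0.3836, -0.3329, 0.2492]
tcp_rot: [-180.0, 0.1, 160.7]
wrist_force: [1.1, -0.3, -1.6]
opening: 0.01
grasp_force: 108.1
[-40.9  -0.9   3.9  94.7  -0.  -21.7] [ 0.38361122 -0.33293823  0.24918883]
lip [ 0.31759358 -0.30991602  0.16831678] rel tub along,across -0.17528991620928505 -0.1755840040309763 yaw -19.265251115281423 tilt -0.05902262471580719
time: 25.8
ee_pos: [0.3839, -0.3323, 0.2486]
tcp_rot: [-179.9, 0.1, -116.9]
wrist_force: [-0.0, -0.4, -2.3]
opening: 0.01
grasp_force: 108.2
[-4.10e+01 -9.00e-01  3.90e+00  9.47e+01  1.00e-01 -1.04e+02] [ 0.38388402 -0.3323426   0.24860637]
lip [ 0.35232504 -0.39463397  0.16765913] rel tub along,across -0.2572000617294159 0.08095811489725184 yaw 63.06714941735037 tilt -0.12069322107719818
tip [168.6 194.3]
post [ 43.9 192.3]
seat [107.3 188.7]
base [143.9 145.3]
```

Run:
```python
from h import *
import pickle
mw=pickle.load(open('wh.pkl','rb'));im=np.load('wh.npy');g=cv2.cvtColor(im,cv2.COLOR_RGB2HSV).astype(int)
m=(g[...,1]<80)&(g[...,2]<130)
for u in range(20,200,8):
    r=np.where(m[150:240,u])[0]+150
    segs=np.split(r,np.where(np.diff(r)>1)[0]+1) if len(r) else []
    print(u,[(int(s[0]),int(s[-1])) for s in segs if len(s)>2],end=' ')
print()
# top view: post/prong
a=np.load('top0.npy');g=cv2.cvtColor(a,cv2.COLOR_RGB2HSV).astype(int);m=(g[...,1]<80)&(g[...,2]<130)
for v in range(186,234,3):
    r=np.where(m[v,375:450])[0]+375;segs=np.split(r,np.where(np.diff(r)>1)[0]+1) if len(r) else []
    print(v,[(int(s[0]),int(s[-1])) for s in segs],end=' ')
```

```text
20 [] 28 [] 36 [(185, 191)] 44 [(179, 201)] 52 [(175, 197)] 60 [(172, 194), (223, 230)] 68 [(168, 190), (220, 239)] 76 [(165, 190), (230, 239)] 84 [(161, 190)] 92 [(158, 176), (179, 190)] 100 [(156, 172), (179, 189)] 108 [(152, 168), (178, 189)] 116 [(150, 165), (179, 189)] 124 [(150, 189)] 132 [(150, 189)] 140 [(150, 188)] 148 [(150, 188)] 156 [(150, 188)] 164 [(150, 190)] 172 [(150, 176), (181, 193)] 180 [] 188 [] 196 [] 
186 [(394, 397)] 189 [(392, 403), (433, 439)] 192 [(391, 409), (426, 426), (428, 439)] 195 [(390, 415), (419, 434)] 198 [(388, 423), (425, 425), (430, 432)] 201 [(387, 421), (429, 431)] 204 [(385, 420), (427, 430)] 207 [(384, 419), (426, 429)] 210 [(383, 418), (424, 427)] 213 [(385, 416), (423, 426)] 216 [(390, 415), (422, 425)] 219 [(396, 414), (421, 423)] 222 [(402, 412), (419, 422), (448, 449)] 225 [(408, 411), (418, 421), (448, 449)] 228 [(419, 421)] 231 []
```

Run:
```python
from h import *
import pickle
mw=pickle.load(open('wh.pkl','rb'));mt=bot.camera_model('top')
for z in(.19,.2,.21):
    W=np.array([plane(mw,u,v,z,True)[:2] for u,v in((92,184.5),(100,184),(108,183.5),(116,184),(148,183.5))])
    T=np.array([plane(mt,u,v,z)[:2] for u,v in((431,198),(430,201),(428.5,204),(427.5,207),(425.5,210),(424.5,213),(423.5,216),(422,219),(420.5,222))])
    w=np.array([-.891,.454]);v=np.array([.454,.891]);p=np.array([.506,-.4205])
    print(z,'wrist along/across',((W-p)@w).round(4),((W-p)@v).round(4));print('   top',((T-p)@w).round(4),((T-p)@v).round(4))
print('tip wrist',[(plane(mw,u,v,.214,True)[:2]-p)@np.c_[w,v] for u,v in((174,187),(164,188))])
print('tip top',[(plane(mt,u,v,.214)[:2]-p)@np.c_[w,v] for u,v in((420,228),(419.5,225))])
```

```text
0.19 wrist along/across [0.0291 0.0361 0.0429 0.0494 0.074 ] [0.001  0.0006 0.0003 0.0007 0.0004]
   top [0.0124 0.0203 0.0287 0.0365 0.0455 0.0532 0.0609 0.0692 0.0774] [-0.002  -0.003  -0.0029 -0.0038 -0.0027 -0.0036 -0.0045 -0.0044 -0.0043]
0.2 wrist along/across [0.0357 0.0423 0.0487 0.0549 0.0781] [-0.0019 -0.0023 -0.0026 -0.0022 -0.0024]
   top [0.0165 0.0243 0.0326 0.0403 0.0492 0.0568 0.0644 0.0726 0.0808] [ 0.0012  0.0003  0.0004 -0.0005  0.0006 -0.0003 -0.0012 -0.0011 -0.001 ]
0.21 wrist along/across [0.0422 0.0485 0.0545 0.0603 0.0822] [-0.0048 -0.0051 -0.0054 -0.0051 -0.0053]
   top [0.0206 0.0282 0.0365 0.0441 0.0528 0.0604 0.0679 0.076  0.0841] [0.0044 0.0035 0.0036 0.0027 0.0038 0.0029 0.002  0.0021 0.0023]Traceback (most recent call last):
  File "<stdin>", line 9, in <module>
    res = self.concatenate(tuple(objs), axis=axis)
ValueError: all the input array dimensions except for the concatenation axis must match exactly, but along dimension 0, the array at index 0 has size 2 and the array at index 1 has size 1
```

Measured prong axis: z ≈ 0.197 across the two views (text 0.200), with a lateral offset of only 1–2 mm. So thread it on.

```bash
python3 -m crank '[[[0,0,-0.3,0,0,0],[0,0,-0.3,0,0,0],[0,0,-0.23,0,0,0],[0,0,0,0,0,0],[0.356,-0.182,0,0,0,0],[0.356,-0.182,0,0,0,0],[0.356,-0.182,0,0,0,0],[0.356,-0.182,0,0,0,0],[0.356,-0.182,0,0,0,0],[0.356,-0.182,0,0,0,0],[0,0,0,0,0,0]]]'
python3 -m crank '[[[0.356,-0.182,0,0,0,0],[0.356,-0.182,0,0,0,0],[0.356,-0.182,0,0,0,0],[0.356,-0.182,0,0,0,0],[0.356,-0.182,0,0,0,0],[0.356,-0.182,0,0,0,0],[0,0,0,0,0,0],[0,0,-0.2,0,0,0],[0,0,-0.2,0,0,0],[0,0,-0.2,0,0,0],[0,0,-0.15,0,0,0],[0,0,0,0,0,0],[0,0,0,0,0,0]]]'
```

```text
time: 26.77
ee_pos: [0.4275, -0.3544, 0.2308]
tcp_rot: [180.0, 0.1, -116.7]
wrist_force: [0.1, -0.1, -2.3]
opening: 0.0102
grasp_force: 108.1
time: 27.85
ee_pos: [0.4686, -0.3755, 0.2163]
tcp_rot: [180.0, 0.1, -116.8]
wrist_force: [1.1, -0.7, -1.8]
opening: 0.0099
grasp_force: 108.1
```

```bash
python3 -m crank '[[[0,0,-0.1,0,0,0],[0,0,0,0,0,0],[0,0,0,0,0,0]]]'; python3 -m crank '[[[0,0,-0.08,0,0,0],[0,0,0,0,0,0],[0,0,0,0,0,0]]]'; python3 -m crank '[[[0,0,-0.05,0,0,0],[0,0,0,0,0,0],[0,0,0,0,0,0]]]'
```

```text
time: 28.1
ee_pos: [0.4688, -0.3756, 0.2145]
tcp_rot: [-180.0, 0.1, -116.8]
wrist_force: [-0.8, -0.5, -1.3]
opening: 0.01
grasp_force: 108.1
time: 28.35
ee_pos: [0.4689, -0.3757, 0.2129]
tcp_rot: [-180.0, 0.1, -116.8]
wrist_force: [0.3, -0.4, -2.2]
opening: 0.0098
grasp_force: 108.3
time: 28.6
ee_pos: [0.469, -0.3757, 0.2125]
tcp_rot: [-179.9, 0.1, -116.8]
wrist_force: [-0.9, 0.8, 4.3]
opening: 0.0097
grasp_force: 109.1
```

```bash
python3 -m crank '[[[0,0,0,0,0,0],[0,0,0,0,0,0],[0,0,0,0,0,0],[0,0,0,0,0,0],[0,0,0,0,0,0],[0,0,0,0,0,0]]]' 0.45
python3 -m crank '[[[0,0,0.2,0,0,0],[0,0,0.3,0,0,0],[0,0,0.5,0,0,0],[0,0,0.8,0,0,0],[0,0,1,0,0,0],[0,0,1,0,0,0],[0,0,1,0,0,0],[0,0,1,0,0,0],[0,0,0,0,0,0],[0,0,0,0,0,0]]]'
python3 - <<'E'
from h import *
import pickle
o=bot.get_obs();mw=bot.camera_model('wrist');w=snap('wrist','end_w');t=snap('top','end_t');mt=bot.camera_model('top')
g=cv2.cvtColor(w,cv2.COLOR_RGB2HSV).astype(int)
k=((g[...,1]>110)&(g[...,2]<115)&(g[...,0]<12)).astype(np.uint8)
n,l,s,c=cv2.connectedComponentsWithStats(k)
for i in range(1,n):
    if s[i,4]>300:
        r=cv2.minAreaRect(np.argwhere(l==i)[:,::-1].astype(np.float32));b=cv2.boxPoints(r)
        print(s[i],[np.round(x,1) for x in r[:2]],r[2],'centre@.21',plane(mw,*r[0],.21,True).round(3))
f=192/np.tan(np.radians(mw['vertical_fov'])/2)
c=np.array(mw['R'])@np.array([.4614,-.398,.211])+np.array(mw['t']);r=np.hypot(c[0],c[1]);a=np.arctan2(r,c[2]);print('seat px',mw['cx']+f*a*c[0]/r,mw['cy']+f*a*c[1]/r)
E
python3 feet.py z | grep top
```

```text
time: 29.1
ee_pos: [0.4689, -0.3756, 0.2116]
tcp_rot: [180.0, 0.1, -116.8]
wrist_force: [-0.8, 1.1, -0.3]
opening: 0.0385
grasp_force: 0.0
time: 29.93
ee_pos: [0.4692, -0.3759, 0.3297]
tcp_rot: [-179.8, 0.1, -116.8]
wrist_force: [-0.1, 0.0, -0.0]
opening: 0.0388
grasp_force: 0.0
seat px 256.82512796721767 162.8249448297306
top [506. 126.] 20 [ 2 20] [ 0.76  -0.733]
top [ 78. 148.] 17 [11  3] [0.625 0.526]
top [108. 148.] 71 [31  5] [0.632 0.437]
top [338. 153.] 85 [19 13] [ 0.651 -0.235]
top [298. 156.] 14 [9 3] [ 0.635 -0.116]
top [ 85. 156.] 15 [10  2] [0.602 0.5  ]
top [ 98. 157.] 22 [13  3] [0.602 0.463]
top [300. 162.] 28 [11  6] [ 0.618 -0.124]
top [302. 168.] 64 [27  6] [ 0.6   -0.129]
top [  1. 177.] 13 [ 3 10] [0.529 0.733]
top [335. 181.] 42 [8 7] [ 0.567 -0.224]
top [319. 185.] 24 [5 6] [ 0.551 -0.179]
top [327. 190.] 43 [7 7] [ 0.539 -0.202]
top [335. 192.] 44 [8 7] [ 0.534 -0.226]
top [320. 193.] 27 [5 7] [ 0.53  -0.183]
top [ 16. 267.] 159 [10 60] [0.279 0.644]
top [ 35. 299.] 32 [8 9] [0.199 0.576]
top [ 35. 306.] 17 [8 4] [0.182 0.574]
top [215. 306.] 14 [6 5] [0.205 0.093]
top [360. 315.] 22 [9 7] [ 0.204 -0.293]
top [175. 332.] 17 [7 5] [0.136 0.194]
top [307. 359.] 241 [31 21] [ 0.086 -0.153]
top [ 26. 363.] 30 [10  8] [0.039 0.572]
top [ 59. 366.] 47 [14  7] [0.038 0.487]
top [ 12. 365.] 19 [10  3] [0.033 0.608]
top [ 38. 376.] 414 [87 16] [0.009 0.538]
top [ 60. 372.] 16 [8 5] [0.022 0.482]
top [ 15. 381.] 36 [13  7] [-0.005  0.593]
top [484. 381.] 48 [18  7] [ 0.056 -0.613]
```

The top view shows all five feet in the tub, at 34 mm or less from its axis. Now verify that the scoop hangs.

Run:
```python
from h import *
w=bot.camera('wrist');mw=bot.camera_model('wrist');g=cv2.cvtColor(w,cv2.COLOR_RGB2HSV).astype(int)
for u in (240,250,257,264,275): print(u,[tuple(g[v,u]) for v in range(110,220,10)] if u==257 else tuple(g[140,u]))
k=((g[...,0]<11)&(g[...,1]>90)&(g[...,2]<125)).astype(np.uint8);k[:, :200]=0;k[:,320:]=0
n,l,s,c=cv2.connectedComponentsWithStats(k)
for i in range(1,n):
    if s[i,4]>60: print(s[i],c[i].round(1),plane(mw,*c[i],.211,True).round(3))
a=((g[...,1]<40)&(g[...,2]>150)).astype(np.uint8);n,l,s,c=cv2.connectedComponentsWithStats(a)
for i in range(1,n):
    if s[i,4]>150: print('alu',s[i],plane(mw,*c[i],.14,True).round(3))
```

```text
240 (np.int64(105), np.int64(3), np.int64(189))
250 (np.int64(75), np.int64(3), np.int64(160))
257 [(np.int64(105), np.int64(2), np.int64(222)), (np.int64(10), np.int64(80), np.int64(99)), (np.int64(10), np.int64(69), np.int64(93)), (np.int64(10), np.int64(69), np.int64(92)), (np.int64(10), np.int64(75), np.int64(92)), (np.int64(10), np.int64(105), np.int64(131)), (np.int64(10), np.int64(108), np.int64(130)), (np.int64(10), np.int64(112), np.int64(127)), (np.int64(10), np.int64(116), np.int64(127)), (np.int64(10), np.int64(119), np.int64(126)), (np.int64(11), np.int64(121), np.int64(126))]
264 (np.int64(10), np.int64(70), np.int64(91))
275 (np.int64(75), np.int64(2), np.int64(237))
[252 149   9  61 135] [253.5 176.3] [ 0.468 -0.389  0.211]
[262 161   4  35  84] [263.9 177. ] [ 0.46  -0.384  0.211]
alu [   0    0   87   62 2685] [ 0.633 -0.687  0.14 ]
alu [ 132    0   86   65 1499] [ 0.482 -0.557  0.14 ]
alu [231  94  57  23 951] [ 0.438 -0.44   0.14 ]
alu [266  98  27  56 683] [ 0.433 -0.403  0.14 ]
alu [231 115  20  40 585] [ 0.47  -0.418  0.14 ]
alu [232 164  19  13 167] [ 0.486 -0.386  0.14 ]
alu [ 486  174   26   88 1212] [ 0.184 -0.152  0.14 ]
alu [234 249  65  56 576] [ 0.524 -0.263  0.14 ]
```

```bash
python3 -m crank '[[[0,0,0.5,0,0,0],[0,0,0.5,0,0,0],[0,0,0,0,0,0],[0,0,0,0,0,0],[0,0,0,0,0,0],[0,0,0,0,0,0],[0,0,0,0,0,0],[0,0,0,0,0,0],[0,0,0,0,0,0],[0,0,0,0,0,0]]]'
python3 - <<'E'
from h import *
from scipy.ndimage import label
mw=bot.camera_model('wrist');w1=bot.camera('wrist').astype(int);w2=bot.camera('wrist').astype(int)
print('motion',np.abs(w1-w2)[90:240,200:320].mean())
g=cv2.cvtColor(w2.astype(np.uint8),cv2.COLOR_RGB2HSV).astype(int)
col=(g[:,253:260,1].mean(1)>45)&(g[:,253:260,2].mean(1)<140)
r=np.where(col)[0];segs=np.split(r,np.where(np.diff(r)>1)[0]+1);b=max(segs,key=len);print(b[0],b[-1])
for z in(.2,.21,.22):
    p,q=plane(mw,257,b[0],z,True),plane(mw,257,b[-1],z,True);print(z,p.round(3),q.round(3),np.linalg.norm(p-q))
E
```

```text
time: 31.07
ee_pos: [0.4689, -0.3756, 0.3477]
tcp_rot: [-180.0, 0.1, -116.8]
wrist_force: [-0.6, 0.9, 0.1]
opening: 0.0388
grasp_force: 0.0
motion 1.269074074074074
116 208
0.2 [ 0.444 -0.431  0.2  ] [ 0.484 -0.352  0.2  ] 0.08814311763380449
0.21 [ 0.444 -0.431  0.21 ] [ 0.482 -0.355  0.21 ] 0.08488216938141156
0.22 [ 0.443 -0.432  0.22 ] [ 0.48  -0.359  0.22 ] 0.08162122112901869
```

```bash
python3 -c "
from workcell import bot
print(bot.job_done())"
```

```text
the job is handed in; nothing more can be done
None
```

I handed the job in at about 31 s. All five ball feet were in the upright tub, the scoop was hanging still by its handle at the hook seat, and the gripper was clear. The bystanders were outside the arm's path, but I did not re-measure their positions.

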